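# Stop the jig plate rocking

## Robot

A 6-joint arm with a two-finger parallel gripper is mounted at the origin on the work surface. World frame = base frame: x ahead of the robot, y to its left, z up, the work surface at z = 0. Lengths are in m, angles in rad, forces in N, time in s.
With the tool pointing down it reaches from about 0.4 to 0.825 m from the base axis. Payload 7 kg.
Tool frame: the origin (TCP) lies midway between the tips of the shut fingers; the grasp point (between the pads) lies 19 mm behind it; z points along the fingers, x is the direction in which the jaws open and shut, and the axes are right-handed (so a half turn about z gives the same grasp; the last joint's range is limited). The gripper opens to 88 mm and grips with 3 to 60 N. Pads are 19 mm wide; open, the fingers measure 130 mm over their backs; the gripper's body (78 mm by 193 mm) begins 47 mm behind the grasp point.
Start: joints at [-0.815, 0.359, 0.012, 0, -1.224, -0.288], TCP at [0.304, -0.602, 0.227] pointing down, gripper open.
Joint ranges: [-3.07, 3.07], [-1.43, 2.12], [-1.02, 1.25], [-3.03, 1.67], [-3.05, -0], [-3.03, 3.03]. Speed limits (rad/s): [2.39, 2.39, 3.01, 3.14, 3.14, 3.14].

## Interface

Orientations are given as [roll, pitch, yaw] about the fixed x, y, z axes, in that order (R = Rz(yaw) Ry(pitch) Rx(roll)).
In Python, from station import status, eyes, workorder gives the robot as it stands.
- The arm moves only by the shell command python3 -m jog 'ROWS' [OPENING] [FORCE]. ROWS is JSON, a list of rows, each a list of 6 numbers: the shift along the world's x, y, z in mm, then the turn, a rotation vector about the world's x, y, z in rad. A call has 1 to 12 rows; each row shifts and turns the pose as measured when the row begins; what a row does not reach is not made up. A row lasts 1/10 s, in which the tool goes at most 50 mm and 8.59 degrees, less where a joint would pass 70% of its speed; a pose out of reach is approached as far as the arm can. A call with a gripper value outside its range is refused whole. OPENING is the opening, from 0 (shut) to 1 (fully open), set as the call begins (- or left out, the last holds). The fingers move at their own pace and stop on an object; FORCE is the grip in N (left out, the last holds). Time passes only in rows, so rows that do not move let the fingers close. It gives the time, the measured TCP pose, the force and the opening at its end, in the units of the state.
- status.get_state(): the state, without advancing time (a new reading comes with each control period).
- eyes.grab_frame(name): name is "side" or "top"; returns the picture (384x512x3 uint8, blue, green, red); there is no depth.
- eyes.calibration(name): a dict with "camera_matrix" (3x3 intrinsics, pixels), "cam_to_world" (4x4, takes a point from camera to world coordinates). Camera axes: x right, y up, looking along -z (the intrinsics and any distortion apply to the point x, -y, -z); pixel columns grow to the right and rows downward; lengths in m; the calibration is good to about 2 mm. A picture is of the moment at which its call begins. calibration takes no time and is no camera call.
- workorder.job_done(): hands the job in, once; it reports no verdict.
The state is a dict: "t": time; "q": joint angles; "qd": joint speeds; "joint_efforts": joint torques, N m; "eef_pos": TCP position; "ee_rot": TCP orientation; "force": force on the tool from outside, world axes, zero at the start; "moment": the same for the moment, N m; "width": finger opening in m.
Only numpy, scipy, OpenCV 4.12 (cv2) and the standard library are available. Lean on these libraries where they do the work, as an engineer would, in place of code of your own. Each camera call takes 0.05 s, during which the arm holds its last target. There are 200 camera calls.

## Task

One corner of the steel jig plate rocks: press down on the plate's corners with the fingertips to find the one that gives, then press that corner's raised shim down flat with the fingertips. Leave the other three shims up, do not lift or drag the plate, leave the things around it where they are, and take the hand away.

Things in the scene. Friction and masses are not known exactly. Their poses are not given: they have to be found in the camera images.
- bed: Flat aluminium bed, 210 x 260 x 10 mm, fixed to the bench; it carries the feet, the shims and the plate. Origin: centre of its underside, on the bench. Its x axis points away from the robot, its y axis to the left (turned by up to about 0.3 rad).
- plate: Dark steel jig plate, 190 (x) x 130 (y) x 12 mm, about 2 kg, lying loose and level on four feet: its top is 40 mm above the bench. Fixed on its middle: a spectacle-frame rest, 36 x 56 mm, its top 40 mm above the plate's top. Origin: centre of its underside; axes as the bed's. Three corners are firm; one gives when pressed (see the feet).
- pad_1 (a point): Top of one of four equal-looking domed feet (28 mm across) on the bed, under the plate's corners, 28 mm above the bench. Which foot stands at which corner changes from run to run. One is worn, and too little (0.02 mm) lower to be seen: above it, the corner goes down 3 to 4 mm at about 5 N (4.5 mm at most), and springs back; the others do not give.
- pad_2 (a point): Top of one of four equal-looking domed feet (28 mm across) on the bed, under the plate's corners, 28 mm above the bench. Which foot stands at which corner changes from run to run. One is worn, and too little (0.02 mm) lower to be seen: above it, the corner goes down 3 to 4 mm at about 5 N (4.5 mm at most), and springs back; the others do not give.
- pad_3 (a point): Top of one of four equal-looking domed feet (28 mm across) on the bed, under the plate's corners, 28 mm above the bench. Which foot stands at which corner changes from run to run. One is worn, and too little (0.02 mm) lower to be seen: above it, the corner goes down 3 to 4 mm at about 5 N (4.5 mm at most), and springs back; the others do not give.
- pad_4 (a point): Top of one of four equal-looking domed feet (28 mm across) on the bed, under the plate's corners, 28 mm above the bench. Which foot stands at which corner changes from run to run. One is worn, and too little (0.02 mm) lower to be seen: above it, the corner goes down 3 to 4 mm at about 5 N (4.5 mm at most), and springs back; the others do not give.
- corner_nl (a point): Point on the top face of the plate at its near left corner, right above the foot, at (-75, +42) mm in the plate's frame: the place to press.
- shim_nl (a joint): Hinge angle (rad) of the near left corner's shim: a steel leaf 26 x 65 x 6 mm on a stiff hinge along the bed's x axis, 14 mm outside the plate's left (+y) edge, 25 mm above the bench. 0 to 0.05 at the start: outer end up by about 24 degrees; 0.42: flat, at its stop, the inner end props the plate's corner. Takes about 6 N on the tab; stays where it is left.
- tab_nl (a point): Point on the top face of that near left shim's outer arm (the tab), 32 mm outside its hinge on the left (+y) side, 10 mm short of its outer end; about 40 mm above the bench when raised, 28 mm when flat. The place to press.
- corner_nr (a point): Point on the top face of the plate at its near right corner, right above the foot, at (-75, -42) mm in the plate's frame: the place to press.
- shim_nr (a joint): Hinge angle (rad) of the near right corner's shim: a steel leaf 26 x 65 x 6 mm on a stiff hinge along the bed's x axis, 14 mm outside the plate's right (-y) edge, 25 mm above the bench. 0 to 0.05 at the start: outer end up by about 24 degrees; 0.42: flat, at its stop, the inner end props the plate's corner. Takes about 6 N on the tab; stays where it is left.
- tab_nr (a point): Point on the top face of that near right shim's outer arm (the tab), 32 mm outside its hinge on the right (-y) side, 10 mm short of its outer end; about 40 mm above the bench when raised, 28 mm when flat. The place to press.
- corner_fl (a point): Point on the top face of the plate at its far left corner, right above the foot, at (+75, +42) mm in the plate's frame: the place to press.
- shim_fl (a joint): Hinge angle (rad) of the far left corner's shim: a steel leaf 26 x 65 x 6 mm on a stiff hinge along the bed's x axis, 14 mm outside the plate's left (+y) edge, 25 mm above the bench. 0 to 0.05 at the start: outer end up by about 24 degrees; 0.42: flat, at its stop, the inner end props the plate's corner. Takes about 6 N on the tab; stays where it is left.
- tab_fl (a point): Point on the top face of that far left shim's outer arm (the tab), 32 mm outside its hinge on the left (+y) side, 10 mm short of its outer end; about 40 mm above the bench when raised, 28 mm when flat. The place to press.
- corner_fr (a point): Point on the top face of the plate at its far right corner, right above the foot, at (+75, -42) mm in the plate's frame: the place to press.
- shim_fr (a joint): Hinge angle (rad) of the far right corner's shim: a steel leaf 26 x 65 x 6 mm on a stiff hinge along the bed's x axis, 14 mm outside the plate's right (-y) edge, 25 mm above the bench. 0 to 0.05 at the start: outer end up by about 24 degrees; 0.42: flat, at its stop, the inner end props the plate's corner. Takes about 6 N on the tab; stays where it is left.
- tab_fr (a point): Point on the top face of that far right shim's outer arm (the tab), 32 mm outside its hinge on the right (-y) side, 10 mm short of its outer end; about 40 mm above the bench when raised, 28 mm when flat. The place to press.
- screw_pot: Bystander: small open brass pot, 26 mm across, 24 mm tall, standing on the bed between the two left shims. Origin: centre of its underside.
- gauge_ring: Bystander: steel ring, 30 mm across, 12 mm tall, lying on the bed between the two right shims. Origin: centre of its underside.
- screwdriver: Bystander: screwdriver, 150 mm long, lying on the bench just left of the bed. Origin: under its middle.
- case: Bystander: black spectacle case, 155 x 60 x 40 mm, lying on the bench just right of the bed. Origin: centre of its underside.
- mug: Bystander: white mug, 80 mm across, 90 mm tall, at the left. Origin: centre of its underside.
- cleaner: Bystander: amber glass bottle, 48 mm across, 120 mm tall, at the right. Origin: centre of its underside.
Mind the look-alikes: they are no part of the job. Leave any red look-alike of the plate alone.

How it is judged:
By the outcome, as a careful person would: the job done as asked, in the order asked, and still so for the second after the job is handed in, with the robot touching nothing.
It also fails if it takes over 58 s, if anything falls off the work surface, if the arm or the gripper's body presses on something with over 40 N, if the wrist force passes 120 N, or if a joint passes its speed limit or range.

## Working session

There is one attempt and no reset: what is moved stays moved. The work goes in short steps, Python scripts to look and compute and a shell command to move; the robot and the scene stay as the last step left them, time stands still between calls to the robot, and variables do not carry over. Pictures are saved under pics/ and viewed, about 8 in all and at most 12, crops included, and the job is handed in when it is done.

```bash
mkdir -p pics; ls
python3 - <<'E'
from station import status, eyes
import cv2
print(status.get_state())
for n in("top","side"):
    cv2.imwrite(f"pics/{n}0.png",eyes.grab_frame(n)); print(eyes.calibration(n))
E
```

```text
pics
{'t': 0.0, 'q': array([-8.14922443e-01,  3.59363514e-01,  1.10721665e-02, -3.70191497e-04,
       -1.22412674e+00, -2.88109119e-01]), 'qd': array([ 0.00018252, -0.00043499,  0.00060965, -0.00017734,  0.00130122,
       -0.00087801]), 'joint_efforts': array([-9.36293945e-04, -5.82717204e+01,  2.93064594e+01,  6.99743316e+00,
        6.87775886e-03, -1.53573164e-04]), 'eef_pos': array([ 0.3041135 , -0.60205338,  0.22564   ]), 'ee_rot': array([-3.14146546e+00, -1.65380648e-03,  2.03843493e+00]), 'force': array([-0.34165537,  0.1696857 , -0.11238309]), 'moment': array([-0.01324466,  0.02024213,  0.08625089]), 'width': 0.08769340129554302}
{'camera_matrix': array([[406.97625364,   0.        , 254.1907875 ],
       [  0.        , 406.97625364, 192.37129091],
       [  0.        ,   0.        ,   1.        ]]), 'cam_to_world': array([[ 9.52814697e-02,  9.71112827e-01, -2.18772298e-01,
         1.59277671e-01],
       [-9.95450175e-01,  9.30898265e-02, -2.03281272e-02,
        -4.93637905e-02],
       [ 6.24570146e-04,  2.19713816e-01,  9.75564170e-01,
         1.39774017e+00],
       [ 0.00000000e+00,  0.00000000e+00,  0.00000000e+00,
         1.00000000e+00]])}
{'camera_matrix': array([[494.04591455,   0.        , 246.24582894],
       [  0.        , 494.04591455, 198.02522006],
       [  0.        ,   0.        ,   1.        ]]), 'cam_to_world': array([[-0.99845354,  0.04086952, -0.03768561,  0.38460358],
       [-0.05551966, -0.69838176,  0.71356883,  0.9356343 ],
       [ 0.00284427,  0.71455762,  0.69957081,  1.01368929],
       [ 0.        ,  0.        ,  0.        ,  1.        ]])}
```

View pics/top0.png

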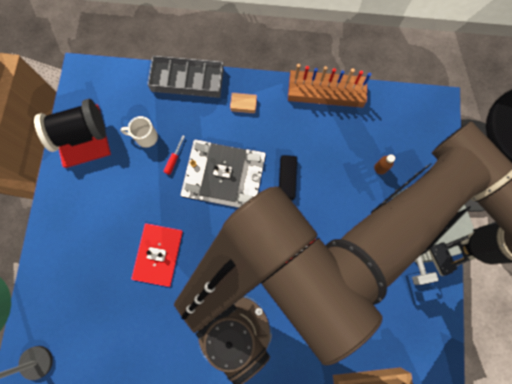

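View pics/side0.png

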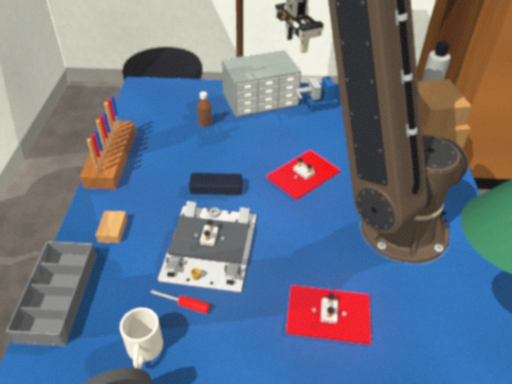

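The steel plate is at about (224,173) in top and (210,240) in side, on its white bed. The things that could be mistaken for it are the red plates at (157,255) top, (303,172) side and (330,313) side. The dark case is at (288,177) top. I choose the dark plate on the bed. Next I measure it and check it in a close crop.

```bash
cat > h.py <<'E'
import numpy as np, cv2
from station import eyes,status
C={n:eyes.calibration(n) for n in("top","side")}
def ray(n,px,z):
    c=C[n];K=c["camera_matrix"];T=c["cam_to_world"]
    d=np.linalg.inv(K)@[px[0],px[1],1];d=T[:3,:3]@[d[0],-d[1],-d[2]];o=T[:3,3]
    return o+d*(z-o[2])/d[2]
def proj(n,p):
    c=C[n];K=c["camera_matrix"];T=c["cam_to_world"]
    q=T[:3,:3].T@(np.array(p)-T[:3,3]);q=K@[q[0],-q[1],-q[2]];return q[:2]/q[2]
E
cat > m.py <<'E'
from h import *
for n,(x0,y0,x1,y1) in {"top":(170,128,275,218),"side":(150,190,265,300)}.items():
    im=cv2.imread(f"pics/{n}0.png");hsv=cv2.cvtColor(im,cv2.COLOR_BGR2HSV)
    box=np.zeros(im.shape[:2],np.uint8);box[y0:y1,x0:x1]=255
    low=(hsv[...,1]<90)
    notblue=((hsv[...,1]<110)&box.astype(bool)).astype(np.uint8)*255
    dark=(low&(hsv[...,2]<125)&box.astype(bool)).astype(np.uint8)*255
    dark=cv2.morphologyEx(dark,cv2.MORPH_OPEN,np.ones((7,7)))
    for nm,m,z in(("bed",notblue,.010),("plate",dark,.040)):
        c=max(cv2.findContours(m,0,2)[0],key=cv2.contourArea)
        w=np.array([ray(n,p[0],z)[:2] for p in c])*1000
        r=cv2.minAreaRect(w.astype(np.float32));print(n,nm,np.round(r[0],1),np.round(r[1],1),round(r[2],1))
    S=7 if n=="top" else 5
    cr=cv2.resize(im[y0:y1,x0:x1],None,fx=S,fy=S,interpolation=cv2.INTER_CUBIC);cv2.imwrite(f"pics/{n}c.png",cr);
E
python3 m.py
```

```text
top bed [504.4  62.3] [339.1 256.8] 84.3
top plate [525.7  93.6] [132.2 191.2] 84.6
side bed [525.1  85.3] [292.6 217.3] 84.1
side plate [525.2  98.7] [134.  188.7] 84.4
```

View pics/topc.png

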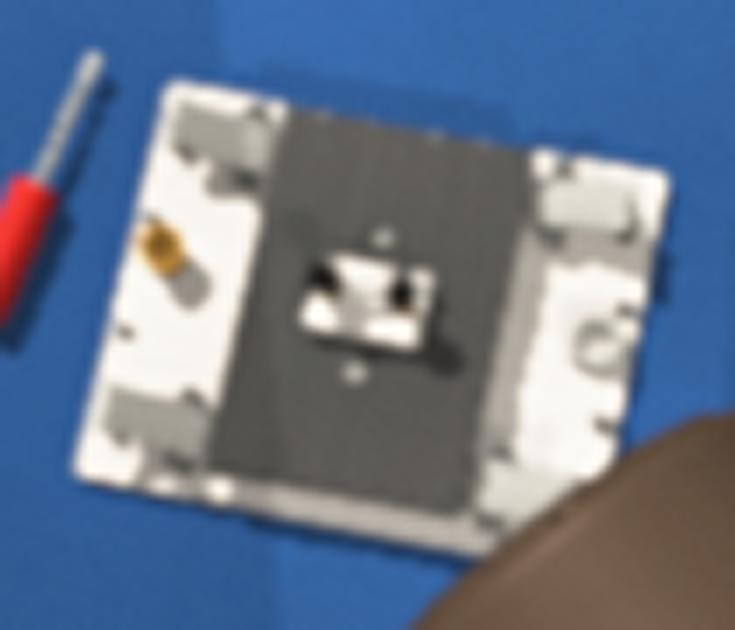

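```bash
cat >> m.py <<'E'
c0=np.array([525.5,96.]);a=-.094;R=np.array([[np.cos(a),-np.sin(a)],[np.sin(a),np.cos(a)]])
for nm,u,v in(("fl",222,135),("fr",588,210),("nl",158,420),("pot",160,245),("ring",600,347)):
    w=ray("top",(170+u/7,128+v/7),{"pot":.03,"ring":.02}.get(nm,.037))*1000;print(nm,w.round(),"plate frame",(R.T@(w[:2]-c0)).round())
print("mug",ray("top",(143,131),.09),"bottle",ray("top",(390,158),.12))
E
python3 m.py | tail -6
python3 -m jog '[[0,0,0,0,0,0],[10,47,0,0,0,0.07],[10,47,0,0,0,0.07],[10,47,0,0,0,0.07],[10,47,0,0,0,0.07],[10,47,0,0,0,0.07],[10,47,0,0,0,0.07],[10,47,0,0,0,0.07],[10,47,0,0,0,0.07],[10,47,0,0,0,0.07],[10,47,0,0,0,0.07],[10,47,0,0,0,0.07]]' 0 20
```

```text
fl [609. 178.  37.] plate frame [75. 89.]
fr [587.  -9.  37.] plate frame [ 71. -98.]
nl [460. 191.  37.] plate frame [-75.  89.]
pot [550. 203.  30.] plate frame [ 15. 109.]
ring [522. -21.  20.] plate frame [   7. -117.]
mug [0.62984976 0.37563657 0.09      ] bottle [ 0.60342018 -0.45532776  0.12      ]
t: 1.3
eef_pos: [0.411, -0.0706, 0.2207]
ee_rot: [-3.141, -0.005, 2.829]
force: [2.1, -0.3, -0.0]
width: 0.0013
```

View pics/sidec.png

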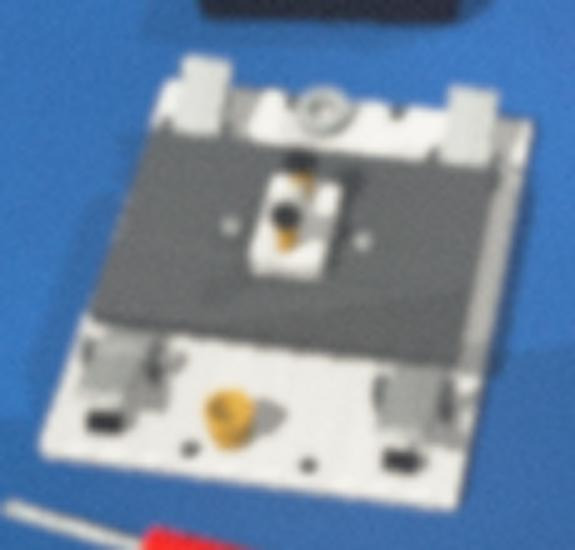

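Crops confirm the choice: dark plate with the white rest, four raised shims, brass pot on the left and ring on the right. Moving above the near right corner.

```bash
python3 -m jog '[[9,33,-20,0,0,0.06],[9,33,-40,0,0,0.06],[9,33,-40,0,0,0.05],[9,33,-40,0,0,0.05],[0,0,0,0,0,0]]' 0 20
python3 - <<'E'
from h import *
s=status.get_state();print(s["eef_pos"],s["force"])
for n in("top","side"):print(n,proj(n,s["eef_pos"]),proj(n,[.4465,.060,.04]))
cv2.imwrite("pics/s1.png",cv2.resize(eyes.grab_frame("side")[150:310,140:350],None,fx=3.5,fy=3.5))
E
```

```text
t: 1.8
eef_pos: [0.4478, 0.0651, 0.0875]
ee_rot: [3.136, 0.004, 3.069]
force: [-0.5, -0.5, 0.3]
width: 0.0004
[0.44779177 0.06513258 0.08753653] [-0.52261131 -0.52544941  0.32728756]
top [227.74718093 191.47220097] [230.07389112 195.06811856]
side [239.48679223 217.94495939] [240.22085451 228.87674763]
```

View pics/s1.png

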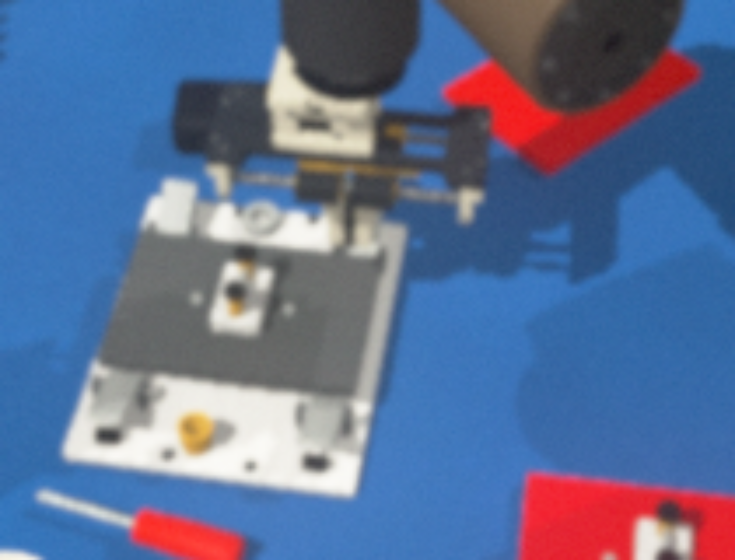

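The fingertips are over the near right corner at crop (350,240), matching the projection. Now pressing it.

```bash
python3 -m jog '[[-1,-5,-20,0,0,0],[0,0,-18,0,0,0],[0,0,-3,0,0,0],[0,0,0,0,0,0]]' 0 20; python3 -m jog '[[0,0,-2,0,0,0],[0,0,-2,0,0,0]]';python3 -m jog '[[0,0,-2,0,0,0],[0,0,-2,0,0,0]]'
```

```text
t: 2.25
eef_pos: [0.4488, 0.0587, 0.0508]
ee_rot: [3.134, 0.009, 3.066]
force: [0.1, -0.2, 0.7]
width: 0.0004
t: 2.45
eef_pos: [0.4501, 0.0587, 0.049]
ee_rot: [3.132, 0.012, 3.065]
force: [-0.3, 0.2, 0.1]
width: 0.0002
t: 2.65
eef_pos: [0.4508, 0.0589, 0.046]
ee_rot: [3.13, 0.015, 3.065]
force: [-0.4, -0.1, 0.5]
width: 0.0004
```

```bash
python3 -m jog '[[-3,0,-2,-0.01,0.015,0],[-1,0,-3,0,0,0],[0,0,-3,0,0,0]]'; python3 -m jog '[[0,0,-3,0,0,0]]';python3 -m jog '[[0,0,-3,0,0,0]]'; python3 -m jog '[[0,0,-3,0,0,0]]'
```

```text
t: 2.95
eef_pos: [0.4468, 0.0589, 0.0391]
ee_rot: [-3.14, -0.0, 3.066]
force: [-19.6, 1.5, 59.8]
width: 0.0002
t: 3.05
eef_pos: [0.4469, 0.0589, 0.0387]
ee_rot: [-3.139, -0.0, 3.068]
force: [-26.9, 2.7, 77.2]
width: 0.0006
t: 3.15
eef_pos: [0.4469, 0.0589, 0.0389]
ee_rot: [-3.138, 0.0, 3.07]
force: [-22.1, 2.2, 61.0]
width: 0.0003
t: 3.25
eef_pos: [0.4469, 0.0589, 0.0389]
ee_rot: [-3.138, 0.001, 3.072]
force: [-18.7, 1.3, 53.4]
width: 0.0005
```

Near right is firm: 60 N and more at z = 39 mm. I'll use smaller steps from here. Next is near left.

```bash
python3 -m jog '[[0,0,6,0,0,0],[0,0,12,0,0,0],[3,28,0,0,0,0],[3,28,0,0,0,0],[2,28,0,0,0,0],[0,0,0,0,0,0]]'; python3 -m jog '[[0,0,-6,0,0,0],[0,0,-5,0,0,0],[0,0,0,0,0,0]]'
```

```text
t: 3.85
eef_pos: [0.455, 0.146, 0.0589]
ee_rot: [-3.139, 0.003, 3.071]
force: [0.3, -0.8, -0.1]
width: 0.0002
t: 4.15
eef_pos: [0.4539, 0.1453, 0.0459]
ee_rot: [-3.138, 0.001, 3.071]
force: [0.3, -0.3, 0.7]
width: 0.0004
```

```bash
python3 -m jog '[[0,0,-2,0,0,0],[0,0,-2,0,0,0]]'; python3 -m jog '[[0,0,-2,0,0,0]]';python3 -m jog '[[0,0,-1,0,0,0]]'; python3 -m jog '[[0,0,-1,0,0,0]]'; python3 -m jog '[[0,0,-1,0,0,0]]'
```

```text
t: 4.35
eef_pos: [0.4536, 0.144, 0.0413]
ee_rot: [-3.137, 0.0, 3.07]
force: [-0.4, 0.7, 0.3]
width: 0.0002
t: 4.45
eef_pos: [0.4537, 0.1438, 0.0395]
ee_rot: [-3.137, 0.001, 3.07]
force: [-9.7, 2.0, 27.0]
width: 0.0005
t: 4.55
eef_pos: [0.4537, 0.1438, 0.0394]
ee_rot: [-3.138, 0.001, 3.07]
force: [-10.7, 2.8, 24.4]
width: 0.0008
t: 4.65
eef_pos: [0.4538, 0.1439, 0.0395]
ee_rot: [-3.138, 0.001, 3.07]
force: [-8.2, 0.7, 18.7]
width: 0.0007
t: 4.75
eef_pos: [0.4537, 0.1438, 0.0396]
ee_rot: [-3.138, 0.001, 3.07]
force: [-6.1, 0.2, 14.6]
width: 0.0005
```

Near left is firm too (27 N at 39.5 mm). On to far left at about (604,130).

```bash
python3 -m jog '[[0,0,6,0,0,0],[0,0,14,0,0,0],[38,-3,0,0,0,0],[38,-4,0,0,0,0],[38,-3,0,0,0,0],[37,-4,0,0,0,0],[0,0,0,0,0,0]]'; python3 -m jog '[[0,0,-6,0,0,0],[0,0,-5,0,0,0],[0,0,0,0,0,0]]'
```

```text
t: 5.45
eef_pos: [0.6106, 0.1282, 0.0629]
ee_rot: [-3.14, 0.005, 3.072]
force: [-1.3, -0.4, -0.8]
width: 0.0004
t: 5.75
eef_pos: [0.6095, 0.1271, 0.05]
ee_rot: [-3.139, 0.003, 3.07]
force: [-1.6, 0.7, 0.5]
width: 0.0003
```

```bash
python3 -m jog '[[-5,2,-3,0,0,0],[0,0,-3,0,0,0],[0,0,-2,0,0,0]]'; python3 -m jog '[[0,0,-2,0,0,0]]';python3 -m jog '[[0,0,-1.5,0,0,0]]'; python3 -m jog '[[0,0,-1.5,0,0,0]]'; python3 -m jog '[[0,0,-1.5,0,0,0]]'
```

```text
t: 6.05
eef_pos: [0.6024, 0.1298, 0.042]
ee_rot: [-3.14, 0.003, 3.071]
force: [-0.6, 0.1, -0.6]
width: 0.0001
t: 6.15
eef_pos: [0.6022, 0.1301, 0.0401]
ee_rot: [-3.14, 0.003, 3.072]
force: [0.3, -0.0, -0.3]
width: 0.0005
t: 6.25
eef_pos: [0.6023, 0.1303, 0.0388]
ee_rot: [-3.14, 0.004, 3.072]
force: [-0.7, 1.1, 2.9]
width: 0.0006
t: 6.35
eef_pos: [0.6024, 0.1304, 0.0375]
ee_rot: [-3.14, 0.004, 3.073]
force: [-0.2, 0.9, 3.9]
width: 0.0003
t: 6.45
eef_pos: [0.6025, 0.1305, 0.0362]
ee_rot: [-3.14, 0.004, 3.073]
force: [-1.5, 1.4, 4.4]
width: 0.0004
```

Far left gives: 3.3 mm down at about 4 N. Now to its tab at about (611,198).

```bash
python3 -m jog '[[0,0,-1,0,0,0],[0,0,6,0,0,0],[0,0,14,0,0,0],[0,0,8,0,0,0],[3,24,0,0,0,0],[3,24,0,0,0,0],[2,20,0,0,0,0],[0,0,0,0,0,0]]'
python3 - <<'E'
from h import *
s=status.get_state();p=s["eef_pos"];print(p,s["force"])
o=[]
for n,(x,y) in(("top",(165,120)),("side",(140,200))):
    print(n,proj(n,p),proj(n,[.6106,.1985,.040]))
    o.append(cv2.resize(eyes.grab_frame(n)[y:y+100,x:x+100],(400,400)))
cv2.imwrite("pics/s2.png",np.hstack(o))
E
```

```text
t: 7.25
eef_pos: [0.6122, 0.2007, 0.0691]
ee_rot: [3.141, 0.008, 3.07]
force: [-0.2, 0.5, 0.6]
width: 0.0007
[0.61219328 0.20072686 0.06912048] [-0.22242291  0.51711819  0.57291593]
top [194.13839854 142.61627558] [195.8994252 145.9151128]
side [167.97723752 261.09672766] [170.05035556 267.81129587]
```

View pics/s2.png

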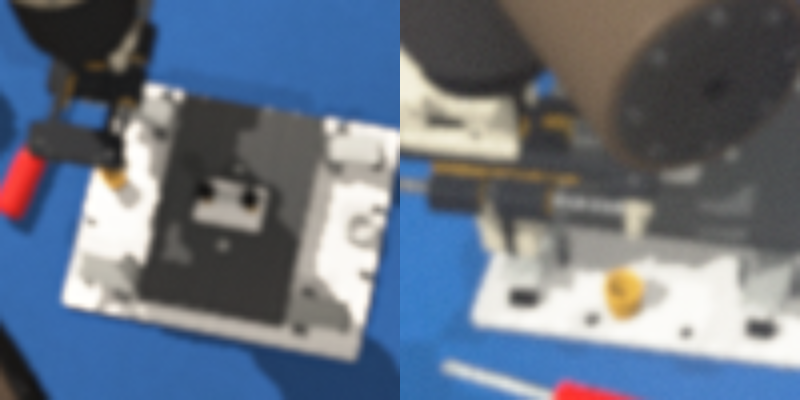

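The fingertips are above the far left tab, at right-hand crop (120,250). Pressing down.

```bash
python3 -m jog '[[-1,-2,-12,0,0,0],[0,0,-9,0,0,0],[0,0,-3,0,0,0]]'; python3 -m jog '[[0,0,-2,0,0,0],[0,0,-2,0,0,0],[0,0,-2,0,0,0]]';python3 -m jog '[[0,0,-2,0,0,0],[0,0,-2,0,0,0],[0,0,-2,0,0,0]]'
```

```text
t: 7.65
eef_pos: [0.6098, 0.1952, 0.0429]
ee_rot: [3.141, 0.006, 3.068]
force: [0.5, -0.0, 1.5]
width: 0.0004
t: 7.95
eef_pos: [0.6109, 0.1963, 0.0373]
ee_rot: [3.139, 0.008, 3.068]
force: [-2.8, 1.7, 4.7]
width: 0.0003
t: 8.25
eef_pos: [0.6115, 0.1971, 0.0321]
ee_rot: [3.137, 0.01, 3.068]
force: [-1.8, 2.1, 4.1]
width: 0.0007
```

```bash
python3 -m jog '[[0,0,-2,0,0,0],[0,0,-2,0,0,0]]';python3 -m jog '[[0,0,-2,0,0,0]]';python3 -m jog '[[0,0,-2,0,0,0]]';python3 -m jog '[[0,0,-2,0,0,0]]';python3 -m jog '[[0,0,-2,0,0,0]]'
```

```text
t: 8.45
eef_pos: [0.6117, 0.1975, 0.0281]
ee_rot: [3.137, 0.01, 3.068]
force: [-3.4, 3.4, 8.3]
width: 0.0007
t: 8.55
eef_pos: [0.6119, 0.1975, 0.0274]
ee_rot: [3.137, 0.011, 3.069]
force: [-11.0, 1.6, 29.5]
width: 0.0005
t: 8.65
eef_pos: [0.612, 0.1975, 0.0274]
ee_rot: [3.137, 0.011, 3.07]
force: [-11.1, 1.7, 26.7]
width: 0.0003
t: 8.75
eef_pos: [0.6119, 0.1975, 0.0275]
ee_rot: [3.137, 0.012, 3.07]
force: [-10.4, 1.1, 22.2]
width: 0.0004
t: 8.85
eef_pos: [0.6119, 0.1975, 0.0275]
ee_rot: [3.137, 0.013, 3.071]
force: [-8.1, 1.7, 20.7]
width: 0.0004
```

Stiff at z = 27.5 mm, so the shim is at its stop. Lifting and clearing the view.

```bash
python3 -m jog '[[0,0,5,0,0,0],[0,0,20,0,0,0],[0,0,40,0,0,0],[0,0,45,0,0,0],[0,0,45,0,0,0],[-5,-45,10,0,0,0],[-5,-48,0,0,0,0],[-8,-48,0,0,0,0],[-10,-48,0,0,0,0],[-10,-48,0,0,0,0],[-10,-48,0,0,0,0],[-10,-48,0,0,0,0]]'
python3 -m jog '[[-10,-48,0,0,0,0],[-10,-48,0,0,0,0],[-10,-48,0,0,0,0],[-10,-48,0,0,0,0],[0,0,0,0,0,0],[0,0,0,0,0,0]]'
python3 - <<'E'
from h import *
o=[]
for n,(x,y) in(("top",(165,115)),("side",(150,190))):
    im=eyes.grab_frame(n);cv2.imwrite(f"pics/{n}1.png",im)
    o.append(cv2.resize(im[y:y+110,x:x+115],(400,383),interpolation=cv2.INTER_CUBIC))
cv2.imwrite("pics/s3.png",np.hstack(o))
E
sed 's/{n}0.png/{n}1.png/' m.py > m1.py; python3 m1.py | head -4
```

```text
t: 10.05
eef_pos: [0.5482, -0.1445, 0.1919]
ee_rot: [-3.135, 0.004, 3.076]
force: [0.9, 0.2, -0.2]
width: 0.0003
t: 10.65
eef_pos: [0.5003, -0.3458, 0.1875]
ee_rot: [-3.134, -0.005, 3.066]
force: [0.4, 0.9, 0.4]
width: 0.0004
top bed [513.1  69.3] [335.3 264.2] 89.2
top plate [526.3  93.5] [131.6 190.4] 84.3
side bed [525.1  85.1] [293.1 217.3] 84.1
side plate [525.8  98.2] [132.7 188.3] 84.1
```

View pics/s3.png

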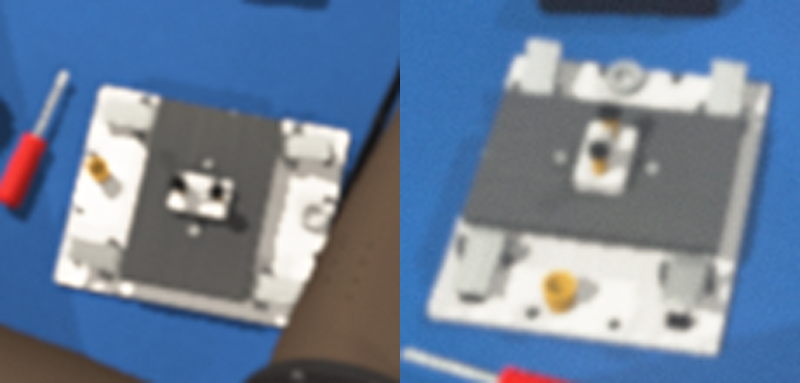

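The far left shim at right-hand crop (480,265) is now flat, and the shadow under its tab is gone. The other three are still up. The plate, pot, ring, screwdriver and case have not moved. Handing in.

```bash
python3 -c "
from station import workorder;print(workorder.job_done())"
```

```text
the job is handed in; nothing more can be done
None
```

The far left corner was the one that rocked. I pressed its shim down flat, took the hand away and handed the job in at about 10.7 s.

- **Finding the corner:** near right and near left were firm (27 N or more at about 39 mm height). Far left gave 3.3 mm at about 4 N. I did not press far right, since far left was already clear.
- **Pressing the shim:** the far left tab took 4 to 5 N while moving, then went stiff at 27.5 mm height (29 N), which is its flat stop.
- **Last checks:** the final pictures show the far left shim flat, the other three up and the pot, ring, screwdriver and case where they were. The plate's measured position is within 1 mm of the start. The wrist force reads about zero, with the hand well clear.
- **Shortfalls:**
  - The first press, on near right, was harder than needed: about 82 N in all, with 77 N of it downward.
  - The two cameras differed by about 5 mm on the plate's sideways position, so I worked from about the middle.
  - The bed outline came out too large in both views, so I did not use it.
  - I did not press the far left corner again after the shim went flat.

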